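Set the tared pan under the tip tray and tip the sample in

ROBOT

A 6-joint arm with a two-finger parallel gripper is mounted at the origin on the work surface. World frame = base frame: x ahead of the robot, y to its left, z up, the work surface at z = 0. Lengths are in m, angles in rad, forces in N, time in s.
With the tool pointing down it reaches from about 0.325 to 0.775 m from the base axis. Payload 5.5 kg.
Tool frame: the origin (TCP) lies on the centre line of the jaws, within the pads' length; the fingertips stand 8 mm ahead of it and the grasp point (between the pads) lies 11 mm behind it; z points along the fingers, y is the line along which they close (so a half turn about z gives the same grasp; the last joint's range is limited). The gripper opens to 85 mm and grips with 20 to 120 N. Pads are 22 mm wide; open, the fingers measure 114 mm over their backs; the gripper's body (76 mm by 85 mm) begins 54 mm behind the grasp point. The pads swing forward as they close: fully open they stand 13 mm farther back than shut.
Start: joints at [-1.361, 0.091, 1.231, -0, 1.82, -0.057], TCP at [0.158, -0.579, 0.239] pointing down, gripper open.
Joint ranges: [-2.87, 2.87], [-0.86, 2.18], [0.17, 2.46], [-1.51, 4.65], [0.06, 2.69], [-2.65, 2.65]. Speed limits (rad/s): [2.57, 2.57, 3.01, 3.14, 3.14, 3.14].

INTERFACE

Orientations are given as a rotation vector (axis times angle).
In Python, from cell import arm gives the robot as it stands.
- The arm moves only by the shell command python3 -m creep 'ROWS' [FORCE]. ROWS is JSON, a list of rows, each a list of 7 numbers: the shift along the tool's x, y, z in units of 25 mm (1.0 is 25 mm), then the turn, a rotation vector about the tool's x, y, z in units of 8 degrees (1.0 is 8 degrees), then the finger opening in mm, from 0 to 85.4. In form: [[tx, ty, tz, rx, ry, rz, grip], ...]. A call has 1 to 8 rows; each row is the pose to reach, as a shift and turn from the pose commanded when the call began, along the tool's axes at that moment; what a row does not reach only later rows make up. A row lasts 1/10 s, in which the tool goes at most 50 mm and 8.59 degrees, less where a joint would pass 70% of its speed; a pose out of reach is approached as far as the arm can. A call with a gripper value outside its range is refused whole. The fingers move at their own pace and stop on an object; FORCE is the grip in N (left out, the last holds). Time passes only in rows, so rows that repeat a pose let the fingers close. It gives the time, the measured TCP pose, the force, the opening and the grip force at its end, in the units of the state.
- arm.get_state(): the state, without advancing time (a new reading comes with each control period).
- arm.snapshot(name): name is "side" or "top"; returns a dict with "image" (400x640x3 uint8, red, green, blue), "vertical_fov" (degrees; the focal length in pixels is half the picture's height over the tangent of half this angle, whatever the lens; pixels are square), "cx", "cy" (the principal point, pixels), "R" (3x3) and "t" (3): a world point X has camera coordinates R X + t. Camera axes: x right, y down, z forward; pixel columns grow to the right and rows downward; lengths in m; the calibration is good to about 2 mm. A picture is of the moment at which its call begins. There is no depth.
- arm.hand_in(): hands the job in; it is judged then, once.
The state is a dict: "t": time; "q": joint angles; "qd": joint speeds; "joint_efforts": joint torques, N m; "position": TCP position; "eef_rot": TCP orientation; "force": force on the tool from outside, world axes, zero at the start; "wrist_torque": the same for the moment, N m; "gripper_width": finger opening in m; "grasp_force": force on a finger pad.
Only numpy, scipy, OpenCV 4.12 (cv2) and the standard library are available. Lean on these libraries where they do the work, as an engineer would, in place of code of your own. Each camera call takes 0.05 s, during which the arm holds its last target. There are 200 camera calls.

TASK

The steel pan has been tared: lift it off the balance and set it down gently, upright, on the bench inside the lime-taped square under the mouth of the tip tray. Then set the sample tub with the violet lid on the ring marked on the tray and let go, so that its weight tips the tray and it slides into the pan. Leave the other two tubs and the glass beaker where they are.

Things in the scene. Friction and masses are not known exactly. Their poses are not given: they have to be found in the camera images.
- pan: Round steel pan, open at the top, 112 mm across, 60 mm high, walls 3 mm, floor 4 mm thick, about 280 g, with one straight red handle. Origin: centre of its underside; z up; the handle points along its +x. It starts on the round plate of the white balance, 76 mm above the bench; the handle points roughly to the robot's right, up to 80 degrees either way.
- pan_handle (a point): Point to grasp on the pan's red handle: 100 mm from the pan's axis and 47 mm above its underside, in the middle of the bar (14 mm wide, 18 mm high, running level from 62 to 142 mm from the axis). Axes as the pan's: x outward along the handle, y across it, z up.
- balance: White laboratory balance, fixed. Origin on the bench under the centre of its round steel plate (144 mm across, top at 76 mm). Its body is 190 mm wide (y) and runs 150 mm to -x (display side) and 90 mm to +x, 58 mm high.
- square (a point): Centre, on the bench, of the lime-taped square (132 mm inside, tape 8 mm wide) under the tray's mouth. The pan's round part belongs inside; its handle may stick out over the tape on any side but the tray's. Axes: +y points to the tip-tray stand, whose pivot line is 95 mm away and 120 mm up and whose foot starts 80 mm away; x is parallel to the pivot; z up.
- tray_ring (a point): Centre of the lime ring (44 mm across) on the tip tray's floor where the tub is to be set: 126 mm above the bench, 34 mm from the pivot towards the mouth. Floor level at rest, 60 mm wide between lips 7 mm high; from the ring 36 mm to the mouth, 85 mm to the tail. Axes turn with the tray: x across it, -y to the mouth, z up. Posts at the pivot (96 mm apart over all) end below the lips' top.
- tray (a joint): Tilt of the tip tray (rad): 0 level at rest, held by a counterweight at the tail; mouth fully down at 0.78 (lip then about 70 mm above the bench, just inside the pan's rim). At rest its underside is 122 mm above the bench and its mouth reaches to 25 mm from the square's centre, so the pan goes in beneath it from the open side. A tub on the ring tips it; once the tub is off, it swings back level.
- tub_center (a point): Centre (half-way up) of the sealed sample tub with the violet lid: a white cylinder 38 mm across, 36 mm high, about 120 g, standing on the bench. Its place in the row of three tubs varies.
- tub: The same tub; origin at the centre of its underside.
- tub_orange_center (a point): Centre of a like tub with an orange lid; leave alone.
- tub_white_center (a point): Centre of a like tub with a white lid; leave alone.
- beaker: Glass beaker, 70 mm across, 85 mm high, towards the far side; origin under it; leave alone.
There are look-alikes about, which are no part of the job. What is shaped like the tub but pink or turquoise is not meant.

How it is judged:
By the outcome, as a careful person would: the job done as asked, in the order asked, and still so for the second after the job is handed in, with the robot touching nothing.
It also fails if it takes over 54 s, if anything falls off the work surface, if the arm or the gripper's body presses on something with over 40 N, if the wrist force passes 120 N, or if a joint passes its speed limit or range.

## Working session

There is one attempt and no reset: what is moved stays moved. The work goes in short steps, Python scripts to look and compute and a shell command to move; the robot and the scene stay as the last step left them, time stands still between calls to the robot, and variables do not carry over. Pictures are saved under pics/ and viewed, at most 10 in all, crops included, and the job is handed in when it is done.

```bash
mkdir -p pics; ls; python3 - <<'E'
from cell import arm
import cv2
import numpy as np, pickle
for n in("side","top"):
    s=arm.snapshot(n); cv2.imwrite(f"pics/{n}0.png",s["image"][:,:,::-1]); pickle.dump(s,open(f"pics/{n}0.pkl","wb"))
    print(n,s["vertical_fov"],s["cx"],s["cy"],np.round(s["R"],3).tolist(),np.round(s["t"],3))
st=arm.get_state();print(st["t"],st["position"],st["eef_rot"],st["gripper_width"])
E
```

```text
pics
side 54.64234884938112 322.26605729217044 201.85637131525937 [[-0.707, -0.707, 0.01], [-0.514, 0.504, -0.694], [0.486, -0.496, -0.72]] [0.426 0.315 0.823]
top 43.98175040999927 315.2125730926066 198.64591216586902 [[-0.005, -1.0, 0.007], [-0.981, 0.004, -0.195], [0.195, -0.008, -0.981]] [0.074 0.576 1.254]
0.1 [ 0.15813228 -0.57852961  0.23824612] [-3.11190670e+00 -4.17596258e-01  1.82525329e-04] 0.08549949798145678
```

View pics/side0.png

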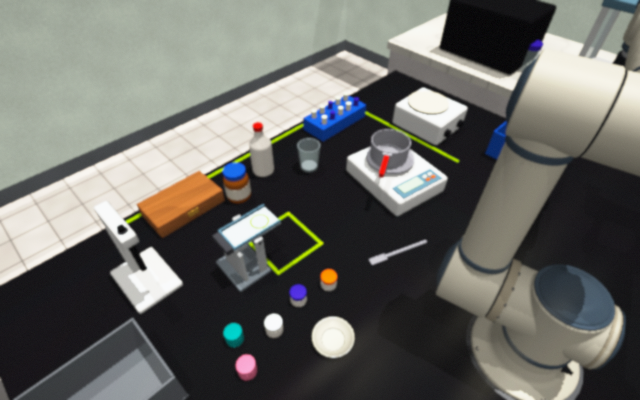

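View pics/top0.png

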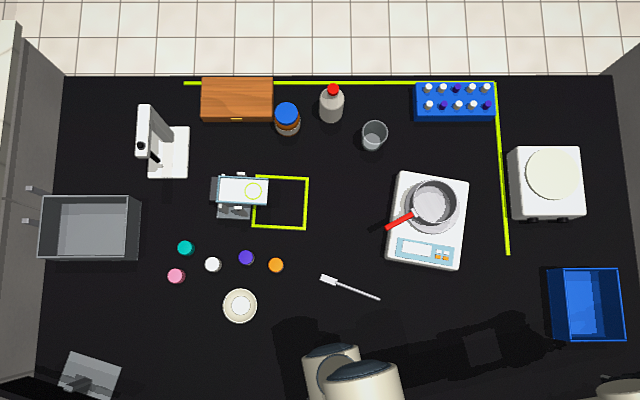

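The top view shows the pan (433,201) with its red handle to (388,228), the lime square around (281,203) and the ring at (253,190). The violet tub is at (246,257), orange at (276,265) and white at (212,264). The side view agrees: violet (298,295), pan (390,150), ring (259,221).

```bash
cat > h.py <<'E'
import numpy as np, cv2, pickle
from scipy.spatial.transform import Rotation as Ro
def f(s): return 200/np.tan(np.radians(s["vertical_fov"]/2))
def ray(s,u,v):
    d=np.array(s["R"]).T@np.array([(u-s["cx"])/f(s),(v-s["cy"])/f(s),1]); return -np.array(s["R"]).T@np.array(s["t"]),d
def onz(s,u,v,z):
    c,d=ray(s,u,v); return c+d*(z-c[2])/d[2]
def tri(s1,p1,s2,p2):
    A=[];b=[]
    for s,p in((s1,p1),(s2,p2)):
        c,d=ray(s,*p); d/=np.linalg.norm(d); P=np.eye(3)-np.outer(d,d); A.append(P); b.append(P@c)
    return np.linalg.lstsq(np.vstack(A),np.hstack(b),rcond=None)[0]
def proj(s,X):
    c=np.array(s["R"])@X+np.array(s["t"]); return c[:2]/c[2]*f(s)+[s["cx"],s["cy"]]
def mask(s,h0,h1,smin,vmin,box):
    h=cv2.cvtColor(s["image"],cv2.COLOR_RGB2HSV); m=cv2.inRange(h,(h0,smin,vmin),(h1,255,255)); k=np.zeros_like(m); x0,y0,x1,y1=box; k[y0:y1,x0:x1]=m[y0:y1,x0:x1]; return k
def cen(m): 
    y,x=np.nonzero(m); return np.array([x.mean(),y.mean()]),len(x)
E
python3 - <<'E'
from h import *
T=pickle.load(open("pics/top0.pkl","rb"));S=pickle.load(open("pics/side0.pkl","rb"))
np.set_printoptions(precision=4,suppress=True)
for n,h,bt,bs in(("violet",(115,140),(230,240,265,275),(285,280,312,310)),("orange",(8,20),(262,250,290,280),(315,262,342,295))):
    a,b=[cen(mask(s,*h,120,80,B)) for s,B in((T,bt),(S,bs))]
    print(n,a,b,onz(T,*a[0],.036),onz(S,*b[0],.033),tri(T,a[0],S,b[0]))
print("white",onz(T,212,263,.036),onz(S,274,321,.036))
a=mask(T,0,6,150,80,(375,205,420,240))|mask(T,174,180,150,80,(375,205,420,240));b=mask(S,0,6,150,80,(370,145,400,185))|mask(S,174,180,150,80,(370,145,400,185))
ca,cb=cen(a),cen(b);print("handle",ca,cb,onz(T,*ca[0],.13),onz(S,*cb[0],.125),tri(T,ca[0],S,cb[0]))
r=cv2.minAreaRect(np.argwhere(a)[:,::-1].astype(np.float32));print(r)
# square inner & ring
for s,B in((T,(205,165,320,240)),(S,(210,200,330,280))):
    m=mask(s,28,42,130,100,B); 
    n,l,st,c=cv2.connectedComponentsWithStats(m)
    for i in range(1,n):
        if st[i,4]>25:print(st[i],c[i])
for n,s,o in(("top",T,(200,150)),("side",S,(200,190))):
    c=s["image"][o[1]:o[1]+100,o[0]:o[0]+130,::-1]; cv2.imwrite(f"pics/{n}c.png",cv2.resize(c,None,fx=6,fy=5.8,interpolation=cv2.INTER_CUBIC))
a=cv2.imread("pics/topc.png");
c1=cv2.resize(T["image"][150:280,370:480,::-1],(400,473));c2=cv2.resize(T["image"][160:250,200:320,::-1],(400,300));c3=cv2.resize(S["image"][200:290,200:330,::-1],(400,277))
I=np.zeros((600,800,3),np.uint8);I[:473,:400]=c1;I[:300,400:]=c2;I[300:577,400:]=c3;cv2.imwrite("pics/crop.png",I)
E
```

```text
violet (array([245.0517, 256.7011]), 174) (array([297.4895, 291.431 ]), 239) [0.426 0.256 0.036] [0.4251 0.257  0.033 ] [0.4261 0.2565 0.0312]
orange (array([275.1547, 264.2597]), 181) (array([328.439 , 275.9919]), 246) [0.4059 0.1769 0.036 ] [0.4045 0.1777 0.033 ] [0.4058 0.177  0.031 ]
white [0.4099 0.3421 0.036 ] [0.4059 0.342  0.036 ]
handle (array([398.2784, 220.8636]), 176) (array([383.3866, 165.437 ]), 119) [ 0.5051 -0.1335  0.13  ] [ 0.5044 -0.1333  0.125 ] [ 0.5058 -0.1349  0.1233]
((398.3806457519531, 220.77330017089844), (5.821831226348877, 31.34473991394043), 62.241458892822266)
[251 174  58  57 619] [284.7399 203.853 ]
[267 211  57  64 574] [296.4808 244.8571]
[249 242   6   8  30] [251.5667 244.8   ]
```

View pics/crop.png

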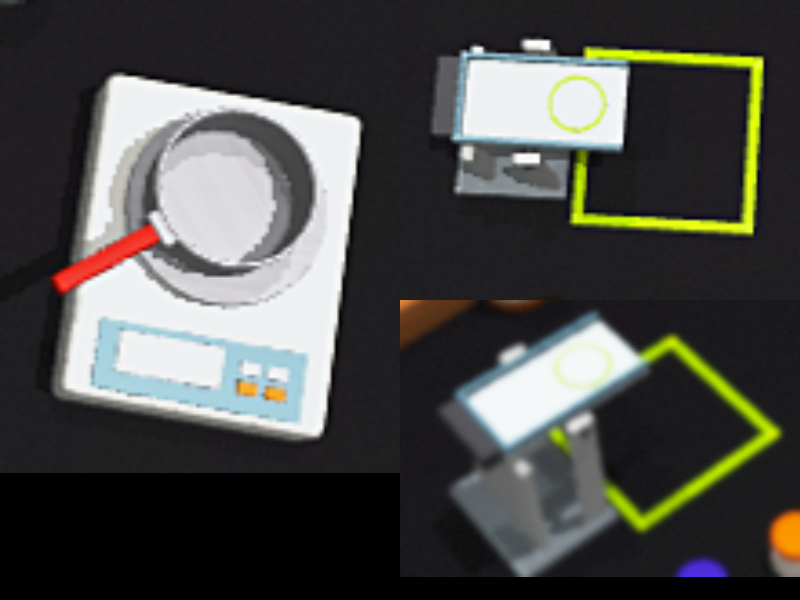

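The crop shows the pan rim centred at about (434.8,202.2) and the red bar running lower-left. The square's outer corners are about (251.3,226.9), (306.2,229.9), (308.9,177.4) and (255.8,174.1). The ring is at (253.4,190.9) in top and (259.5,221.1) in side.

```bash
python3 - <<'E'
from h import *
T=pickle.load(open("pics/top0.pkl","rb"));S=pickle.load(open("pics/side0.pkl","rb"))
np.set_printoptions(precision=4,suppress=True)
C=np.array([onz(T,*p,0) for p in((251.3,226.9),(306.2,229.9),(308.9,177.4),(255.8,174.1))]);print(C,C.mean(0),np.linalg.norm(np.diff(C,axis=0),axis=1))
y=(C[0]+C[3]-C[1]-C[2]);ya=np.arctan2(y[1],y[0]);print("sq +y angle",np.degrees(ya))
r=tri(T,(253.4,190.9),S,(259.5,221.1));print("ring",r,onz(T,253.4,190.9,.126),"pred",C.mean(0)+61e-3*y/np.linalg.norm(y))
p=onz(T,434.8,202.2,.136);print("pan rim",p)
a=np.radians(62.24);d=np.array([-np.sin(a),np.cos(a)])
h=onz(T,398.28,220.86,.13); e1=onz(T,*(np.array([398.3,220.8])+15.6*np.array([-.885,.4655])),.13);e2=onz(T,*(np.array([398.3,220.8])-15.6*np.array([-.885,.4655])),.13)
print(e1,e2,np.degrees(np.arctan2(*(e1-e2)[1::-1])),np.degrees(np.arctan2(*(h-p)[1::-1])),np.linalg.norm((h-p)[:2]))
q=proj(S,p);print(q)
from cell import arm
R=Ro.from_rotvec(arm.get_state()["eef_rot"]).as_matrix();print(R)
E
```

```text
[[0.5098 0.2457 0.    ]
 [0.5009 0.0959 0.    ]
 [0.6482 0.0881 0.    ]
 [0.6581 0.2361 0.    ]] [0.5792 0.1664 0.    ] [0.1501 0.1474 0.1483]
sq +y angle 86.37905301780403
ring [0.5843 0.2274 0.1213] [0.5831 0.2268 0.126 ] pred [0.5831 0.2273 0.    ]
pan rim [ 0.5507 -0.225   0.136 ]
[ 0.4873 -0.0988  0.13  ] [ 0.5234 -0.1686  0.13  ] 117.31233856319177 116.45960373274286 0.10218446819718928
[391.3996 140.1988]
[[ 0.9646  0.2636 -0.0004]
 [ 0.2636 -0.9646  0.0018]
 [ 0.0001 -0.0018 -1.    ]]
```

```bash
cat >> h.py <<'E'
def goal(x,y,z,psi):
    "rows for grasp point (x,y,z), closing line at psi deg, tool down"
    from cell import arm
    s=arm.get_state(); R=Ro.from_rotvec(s["eef_rot"]); a=np.radians(psi)
    Y=np.array([np.cos(a),np.sin(a),0]);Z=np.array([0,0,-1.]);G=Ro.from_matrix(np.c_[np.cross(Y,Z),Y,Z])
    d=R.inv().apply(np.array([x,y,z-.011])-s["position"])/.025
    print("row",np.round(d,3),np.round(np.degrees((R.inv()*G).as_rotvec())/8,3),"t",round(s["t"],2),"pos",np.round(s["position"],4),"F",np.round(s["force"],1),"w",round(s["gripper_width"]*1e3,1),round(s["grasp_force"],1),"q",np.round(s["q"],2))
E
python3 -c "
from h import *
goal(.5056,-.1359,.22,27)"
```

```text
row [ 18.075 -13.412   1.196] [-8.0000e-03 -1.2000e-02 -1.2714e+01] t 0.1 pos [ 0.1581 -0.5785  0.2382] F [ 0.3 -0.2 -0.7] w 85.5 0.0 q [-1.36  0.09  1.23  0.    1.82 -0.06]
```

```bash
python3 -m creep '[[18.08,-13.41,0.5,0,0,-12.71,70],[18.08,-13.41,0.5,0,0,-12.71,60],[18.08,-13.41,0.5,0,0,-12.71,50],[18.08,-13.41,0.5,0,0,-12.71,50],[18.08,-13.41,0.5,0,0,-12.71,50],[18.08,-13.41,0.5,0,0,-12.71,50],[18.08,-13.41,0.5,0,0,-12.71,50],[18.08,-13.41,0.5,0,0,-12.71,50]]' 40; python3 -c "
from h import *
goal(.5056,-.1359,.22,27)"
```

```text
t: 0.9
position: [0.4059, -0.2624, 0.2301]
eef_rot: [-2.328, -2.11, 0.0]
force: [1.1, -0.4, 0.5]
gripper_width: 0.05
grasp_force: 0.0
row [5.426 3.472 0.842] [-1.000e-03 -1.000e-03 -4.077e+00] t 0.9 pos [ 0.4059 -0.2624  0.2301] F [ 1.1 -0.4  0.5] w 50.0 0.0 q [-0.64 -0.22  1.55  0.    1.82 -0.55]
```

```bash
python3 -m creep '[[5.43,3.47,0.84,0,0,-4.08,50],[5.43,3.47,0.84,0,0,-4.08,50],[5.43,3.47,0.84,0,0,-4.08,50],[5.43,3.47,0.84,0,0,-4.08,50],[5.43,3.47,0.84,0,0,-4.08,50],[5.43,3.47,0.84,0,0,-4.08,50],[5.43,3.47,0.84,0,0,-4.08,50]]'; python3 -c "
from h import *
goal(.5056,-.1359,.123,27)
from cell import arm
s=arm.snapshot('side');t=arm.snapshot('top')
cv2.imwrite('pics/h1.png',np.hstack([cv2.resize(s['image'][80:240,300:480],(400,356)),cv2.resize(t['image'][120:280,340:520],(400,356))])[:,:,::-1])"
```

```text
t: 1.6
position: [0.505, -0.1394, 0.2096]
eef_rot: [1.654, 2.671, -0.001]
force: [0.5, -0.4, 0.2]
gripper_width: 0.0501
grasp_force: 0.0
row [0.118 0.084 3.905] [-0.001  0.003 -0.068] t 1.6 pos [ 0.505  -0.1394  0.2096] F [ 0.5 -0.4  0.2] w 50.1 0.0 q [-0.33 -0.12  1.49 -0.    1.77 -0.8 ]
```

View pics/h1.png

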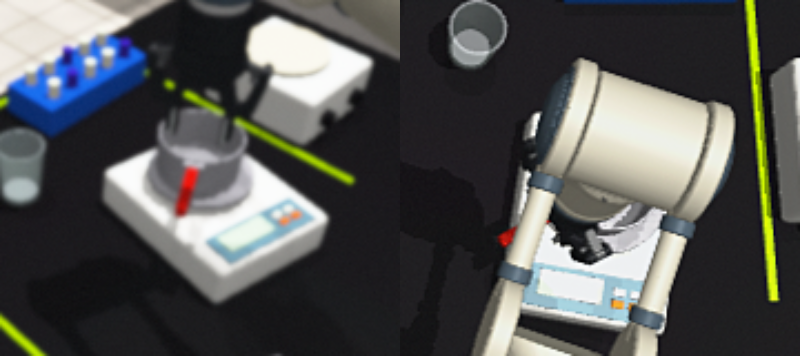

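The gripper looks offset from the handle: its fingers are near crop (200,110) in side and the handle tip is at (507,237) in top. I'll check against projections before moving.

```bash
python3 -c "
from h import *
T=pickle.load(open('pics/top0.pkl','rb'));S=pickle.load(open('pics/side0.pkl','rb'))
from cell import arm
t=arm.snapshot('top');s=arm.snapshot('side')
print(np.array(t['t'])-T['t'],np.array(s['t'])-S['t'],abs(np.array(s['R'])-S['R']).max())
p=np.array(arm.get_state()['position']);tip=p-[0,0,.0]
k=400/180
print('side crop',(proj(s,tip)-[300,80])*k,'top crop',(proj(t,tip)-[340,120])*k+[400,0])
a=mask(t,0,6,150,80,(375,205,420,240))
ys,xs=np.nonzero(a);print(xs.min(),ys.max(),len(xs))
cv2.imwrite('pics/d.png',0*t['image'])
for n,a0,b0 in(('top',T,t),('side',S,s)):
    d=cv2.absdiff(a0['image'],b0['image']).max(2)>40; print(n,[ (y,np.nonzero(d[y])[0][[0,-1]]) for y in range(100,180,10) if d[y].any()])
"
```

```text
[0. 0. 0.] [0. 0. 0.] 0.0
side crop [197.19083646 130.84628307] top crop [548.0988279  212.50541934]
384 230 41
top [(150, array([419, 428])), (160, array([413, 458])), (170, array([405, 489]))]
side [(100, array([368, 617])), (110, array([394, 639])), (120, array([377, 639])), (130, array([379, 639])), (140, array([402, 639])), (150, array([501, 639])), (160, array([497, 590])), (170, array([379, 639]))]
```

```bash
python3 -c "
from h import *
goal(.5056,-.1359,.123,27)"
```

```text
row [0.115 0.072 3.91 ] [ 0.003  0.004 -0.058] t 1.8 pos [ 0.5052 -0.1393  0.2097] F [-0.7 -0.1  0.1] w 49.9 0.0 q [-0.33 -0.12  1.49 -0.    1.77 -0.8 ]
```

```bash
python3 -m creep '[[0.115,0.07,1.3,0,0,-0.06,50],[0.115,0.07,2.6,0,0,-0.06,50],[0.115,0.07,3.5,0,0,-0.06,50],[0.115,0.07,3.9,0,0,-0.06,50],[0.115,0.07,3.9,0,0,-0.06,50]]'; python3 -c "
from h import *
goal(.5056,-.1359,.123,27)"
```

```text
t: 2.3
position: [0.505, -0.1351, 0.1106]
eef_rot: [-1.638, -2.678, 0.001]
force: [0.3, -0.4, 0.6]
gripper_width: 0.05
grasp_force: 0.0
row [-0.04   0.006 -0.057] [-0.013 -0.013  0.013] t 2.3 pos [ 0.505  -0.1351  0.1106] F [ 0.3 -0.4  0.6] w 50.0 0.0 q [-0.33 -0.1   1.65 -0.    1.6  -0.8 ]
```

```bash
python3 -m creep '[[0,0,0,0,0,0,25],[0,0,0,0,0,0,10],[0,0,0,0,0,0,5],[0,0,0,0,0,0,5],[0,0,0,0,0,0,5],[0,0,0,0,0,0,5]]' 100; python3 -m creep '[[0,0,-0.1,0,0,0,5],[0,0,-0.3,0,0,0,5],[0,0,-0.6,0,0,0,5],[0,0,-1,0,0,0,5],[0,0,-1.5,0,0,0,5],[0,0,-2,0,0,0,5],[0,0,-2,0,0,0,5]]'; python3 -c "
from h import *
from cell import arm
t=arm.snapshot('top');s=arm.snapshot('side')
cv2.imwrite('pics/h2.png',np.hstack([cv2.resize(s['image'][80:240,300:480],(400,356)),cv2.resize(t['image'][120:280,340:520],(400,356))])[:,:,::-1])
goal(.43,.0,.16,127)"
```

```text
t: 2.9
position: [0.5066, -0.1352, 0.1138]
eef_rot: [1.636, 2.679, 0.001]
force: [-1.1, 0.6, 5.9]
gripper_width: 0.0122
grasp_force: 98.2
t: 3.6
position: [0.507, -0.1353, 0.1652]
eef_rot: [1.635, 2.677, 0.002]
force: [0.2, 0.1, -2.6]
gripper_width: 0.0121
grasp_force: 97.5
row [ 6.196 -0.244  0.538] [-1.000e-03  1.000e-02 -1.248e+01] t 3.7 pos [ 0.5061 -0.135   0.1626] F [-0.7  0.1 -3.6] w 12.5 97.5 q [-0.33 -0.12  1.57 -0.    1.68 -0.8 ]
```

View pics/h2.png

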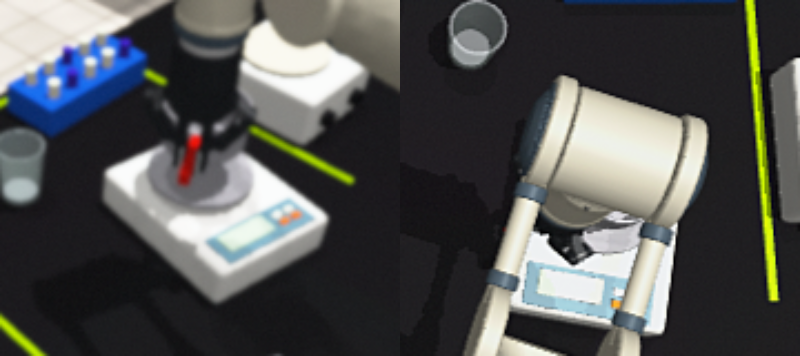

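The pan is held: force is about −3 N, and the handle runs from (195,135) to (183,185) in the side crop between the jaws. I'll check the tilt numerically.

```bash
python3 -c "
from h import *
from cell import arm
s=arm.snapshot('side')
def red(s,B): return mask(s,0,6,150,60,B)|mask(s,174,180,150,60,B)
S=pickle.load(open('pics/side0.pkl','rb'))
for im,B in((S,(370,130,400,185)),(s,(370,120,400,175))):
    m=red(im,B);ys,xs=np.nonzero(m);print(len(xs),xs[ys==ys.min()].mean(),ys.min(),xs[ys==ys.max()].mean(),ys.max())
p=arm.get_state()['position'];d=np.array([np.cos(np.radians(117)),np.sin(np.radians(117)),0])
h0=np.array([.5056,-.1359,.123]);h1=np.array([p[0],p[1],.123+p[2]-.1138])
for h in(h0,h1,):
    for tilt in(0,.1,.2): 
        dd=d*np.cos(tilt)+np.array([0,0,np.sin(tilt)]); print(tilt,proj(s,h+dd*-.038),proj(s,h+dd*.042))
goal(.43,.0,.16,127)"
```

```text
119 385.5 156 380.5 176
117 387.5 142 382.5 162
0 [386.37061251 156.85377304] [380.29742445 175.25002527]
0.1 [386.18019601 157.95778792] [380.50278376 174.01173267]
0.2 [385.96522694 159.12863956] [380.74082203 172.67749746]
0 [388.39166795 143.06451406] [382.21185546 161.37110529]
0.1 [388.18979571 144.24013756] [382.43013627 160.04804637]
0.2 [387.96313768 145.4808459 ] [382.6817297  158.62952547]
row [ 6.186 -0.235  0.511] [ 0.000e+00 -1.000e-03 -1.248e+01] t 3.75 pos [ 0.5058 -0.1349  0.1618] F [-0.7 -0.3 -3. ] w 12.2 97.5 q [-0.33 -0.12  1.57  0.    1.68 -0.8 ]
```

```bash
python3 -c "
from h import *
goal(.4918,-.0136,.173,127)"
```

```text
row [ 4.573  1.716 -0.009] [ 0.000e+00 -1.000e-03 -1.248e+01] t 3.75 pos [ 0.5058 -0.1349  0.1618] F [-0.7 -0.3 -3. ] w 12.2 97.5 q [-0.33 -0.12  1.57  0.    1.68 -0.8 ]
```

```bash
python3 -m creep '[[0.1,0.05,0,0,0,-0.2,5],[0.4,0.15,0,0,0,-0.7,5],[0.8,0.3,0,0,0,-1.5,5],[1.2,0.45,0,0,0,-2.4,5],[1.6,0.6,0,0,0,-3.3,5],[2,0.75,0,0,0,-4.2,5],[2.4,0.9,0,0,0,-5.1,5],[2.7,1,0,0,0,-6,5]]'; python3 -c "
from h import *
goal(.4918,-.0136,.173,127)"
```

```text
t: 4.55
position: [0.4968, -0.0627, 0.1611]
eef_rot: [-0.395, -3.115, -0.0]
force: [0.8, -0.4, -3.3]
gripper_width: 0.0126
grasp_force: 97.6
row [ 0.683  1.85  -0.036] [ 4.00e-03 -1.10e-02 -6.43e+00] t 4.55 pos [ 0.4968 -0.0627  0.1611] F [ 0.8 -0.4 -3.3] w 12.6 97.6 q [-0.19 -0.18  1.63 -0.    1.69 -1.51]
```

```bash
python3 -m creep '[[0.1,0.25,0,0,0,-0.9,5],[0.2,0.5,0,0,0,-1.8,5],[0.3,0.8,0,0,0,-2.7,5],[0.4,1.1,0,0,0,-3.6,5],[0.5,1.4,0,0,0,-4.5,5],[0.6,1.65,0,0,0,-5.4,5],[0.68,1.85,0,0,0,-6.1,5],[0.68,1.85,0,0,0,-6.43,5]]'; python3 -m creep '[[0,0,0.2,0,0,0,5],[0,0,0.6,0,0,0,5],[0,0,1.2,0,0,0,5],[0,0,2,0,0,0,5],[0,0,2.8,0,0,0,5],[0,0,3.6,0,0,0,5],[0,0,4.2,0,0,0,5],[0,0,4.4,0,0,0,5]]' ; python3 -c "
from h import *
goal(.4993,.1062,.064,127)"
```

```text
t: 5.35
position: [0.4922, -0.0137, 0.1611]
eef_rot: [0.994, -2.979, -0.001]
force: [-0.2, 0.2, -3.2]
gripper_width: 0.0121
grasp_force: 97.6
t: 6.15
position: [0.491, -0.0144, 0.0487]
eef_rot: [0.984, -2.979, -0.003]
force: [-0.3, 0.1, -3.4]
gripper_width: 0.012
grasp_force: 97.6
row [-3.14   3.676 -0.174] [ 0.023 -0.026 -0.053] t 6.15 pos [ 0.491  -0.0144  0.0487] F [-0.3  0.1 -3.4] w 12.0 97.6 q [-0.1  -0.15  1.81 -0.    1.49 -2.31]
```

```bash
python3 -m creep '[[-0.2,0.25,-0.1,0,0,0,5],[-0.6,0.7,-0.17,0,0,0,5],[-1.1,1.3,-0.17,0,0,0,5],[-1.7,2,-0.17,0,0,0,5],[-2.2,2.6,-0.17,0,0,0,5],[-2.7,3.2,-0.17,0,0,-0.05,5],[-3,3.55,-0.17,0,0,-0.05,5],[-3.14,3.68,-0.17,0,0,-0.05,5]]'; python3 -c "
from h import *
from cell import arm
t=arm.snapshot('top');s=arm.snapshot('side')
cv2.imwrite('pics/h3.png',np.hstack([cv2.resize(s['image'][180:320,200:380],(400,311)),cv2.resize(t['image'][150:290,190:370],(400,311))])[:,:,::-1])
goal(.4993,.1062,.064,127)"
```

```text
t: 6.95
position: [0.5014, 0.1076, 0.0572]
eef_rot: [-0.998, 2.977, -0.0]
force: [-0.6, -0.6, -3.3]
gripper_width: 0.0124
grasp_force: 97.7
row [0.072 0.031 0.149] [-0.004  0.005  0.005] t 7.05 pos [0.5012 0.1067 0.0567] F [ 0.7  0.4 -4. ] w 12.1 97.7 q [ 0.14 -0.1   1.75 -0.    1.5  -2.07]
```

View pics/h3.png

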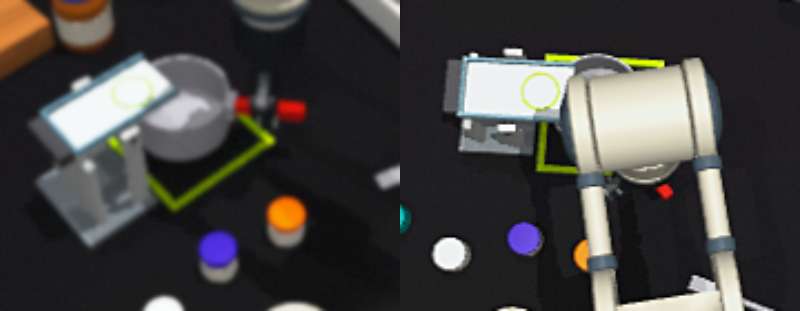

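In the side crop the pan sits under the mouth, right edge near (235,100) and bottom near (175,158). The handle points right to (305,110). I'll compare with the expected outline.

```bash
python3 -c "
from h import *
from cell import arm
s=arm.snapshot('side');p=arm.get_state()['position'];k=400/180
a=np.radians(37);c=np.array([p[0]+.1*np.cos(a),p[1]+.1*np.sin(a),0]);print(c)
for z in(p[2]-.0378,p[2]+.022):
    q=np.array([(proj(s,c+[.056*np.cos(b),.056*np.sin(b),z])-[200,180])*k for b in np.linspace(0,6.28,90)]);print('z',z,'x',q[:,0].min(),q[:,0].max(),'y',q[:,1].min(),q[:,1].max())
h=np.array([p[0],p[1],p[2]+.0092]); d=np.array([-np.cos(a),-np.sin(a),0])
print([(proj(s,h+d*e)-[200,180])*k for e in(-.038,.042)])
g=s['image'][180:320,200:380];cv2.imwrite('pics/x.png',g)
m=mask(s,0,6,150,60,(290,200,350,240))|mask(s,174,180,150,60,(290,200,350,240));y,x=np.nonzero(m);print((x.min()-200)*k,(x.max()-199)*k,(np.median(y)-179.5)*k)
goal(.4993,.1062,.0483,127)"
```

```text
[0.58091864 0.16627286 0.        ]
z 0.018677062859499924 x 136.43184432985197 232.28522530264465 y 87.05034685216131 161.6162685474199
z 0.07847706285949993 x 130.9123590222003 231.07075086251143 y 53.16677101918553 128.35626365231292
[array([235.85042752, 102.90603701]), array([306.38911202, 111.00325538])]
235.55555555555557 308.8888888888889 107.77777777777779
row [0.054 0.046 0.767] [-0.004  0.001  0.001] t 7.1 pos [0.5011 0.1061 0.0565] F [-0.   0.1 -3.7] w 12.4 97.7 q [ 0.14 -0.1   1.75 -0.    1.5  -2.07]
```

```bash
python3 -m creep '[[0.05,0.04,0.15,0,0,0,5],[0.05,0.04,0.3,0,0,0,5],[0.05,0.04,0.45,0,0,0,5],[0.05,0.04,0.55,0,0,0,5],[0.05,0.04,0.62,0,0,0,5],[0.05,0.04,0.67,0,0,0,5],[0.05,0.04,0.7,0,0,0,5],[0.05,0.04,0.7,0,0,0,5]]';python3 -c "
from h import *
goal(.4993,.1062,.0483,127)"
```

```text
t: 7.9
position: [0.4994, 0.1063, 0.0389]
eef_rot: [-0.997, 2.979, -0.0]
force: [-0.7, -0.8, -1.4]
gripper_width: 0.0122
grasp_force: 97.9
row [0.007 0.    0.065] [-0.002  0.003 -0.   ] t 7.9 pos [0.4994 0.1063 0.0389] F [-0.7 -0.8 -1.4] w 12.2 97.9 q [ 0.14 -0.1   1.77 -0.    1.46 -2.07]
```

```bash
python3 -m creep '[[0,0,0.02,0,0,0,5],[0,0,0.04,0,0,0,5],[0,0,0.04,0,0,0,5]]'; python3 -m creep '[[0,0,0,0,0,0,13],[0,0,0,0,0,0,15],[0,0,0,0,0,0,20],[0,0,0,0,0,0,30],[0,0,0,0,0,0,40],[0,0,0,0,0,0,40],[0,0,0,0,0,0,40]]' 30
```

```text
t: 8.2
position: [0.4995, 0.1063, 0.0381]
eef_rot: [-0.997, 2.979, -0.0]
force: [-2.1, -1.6, -0.1]
gripper_width: 0.0124
grasp_force: 98.4
t: 8.9
position: [0.4993, 0.1063, 0.0377]
eef_rot: [-0.997, 2.979, 0.0]
force: [-0.5, 0.6, 0.6]
gripper_width: 0.04
grasp_force: 0.0
```

```bash
python3 -m creep '[[0,0,-0.3,0,0,0,40],[0,0,-1,0,0,0,40],[0,0,-2.4,0,0,0,40],[0,0,-4,0,0,0,40],[0,0,-5.6,0,0,0,40],[0,0,-6.4,0,0,0,60],[0,0,-6.4,0,0,0,60]]'; python3 -c "
from h import *
goal(.426,.2563,.16,176.4)
goal(.426,.2563,.16,86.4)"
```

```text
t: 9.6
position: [0.5008, 0.1065, 0.2028]
eef_rot: [-0.994, 2.972, -0.002]
force: [0.3, 0.2, 0.2]
gripper_width: 0.06
grasp_force: 0.0
row [-1.201  6.593  2.134] [-0.048  0.036 -6.175] t 9.6 pos [0.5008 0.1065 0.2028] F [0.3 0.2 0.2] w 60.0 0.0 q [ 0.14 -0.16  1.54  0.    1.75 -2.07]
row [-1.201  6.593  2.134] [-0.009  0.059  5.075] t 9.6 pos [0.5008 0.1065 0.2028] F [0.3 0.2 0.2] w 60.0 0.0 q [ 0.14 -0.16  1.54  0.    1.75 -2.07]
```

```bash
python3 -c "
from h import *
goal(.426,.2563,.13,-3.6)
from cell import arm
t=arm.snapshot('top');s=arm.snapshot('side')
cv2.imwrite('pics/h4.png',np.hstack([cv2.resize(s['image'][180:320,200:380],(400,311)),cv2.resize(t['image'][150:290,190:370],(400,311))])[:,:,::-1])"
```

```text
row [-1.193  6.598  3.334] [ 0.044  0.059 16.325] t 9.6 pos [0.5008 0.1065 0.2028] F [0.3 0.2 0.2] w 60.0 0.0 q [ 0.14 -0.16  1.54  0.    1.75 -2.07]
```

View pics/h4.png

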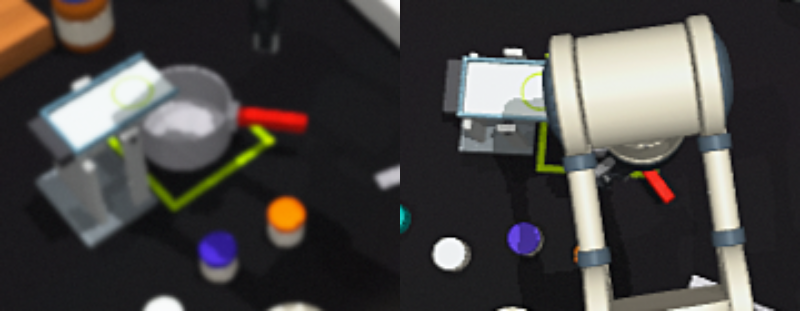

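The side crop shows the pan standing on the bench in the square (bottom about y 170). Its handle points to (305,118), over the tape. Next, the tub.

```bash
python3 -m creep '[[-0.2,1,0,0,0,1,60],[-0.4,2,0,0,0,2,60],[-0.6,3,0.2,0,0,3,60],[-0.7,4,0.5,0,0,4,60],[-0.9,5,0.8,0,0,5,60],[-1.1,6,1.1,0,0,6,60],[-1.2,6.5,1.3,0,0,7,60],[-1.2,6.6,1.5,0,0,8,60]]' 40; python3 -c "
from h import *
goal(.426,.2563,.13,-3.6)"
```

```text
t: 10.5
position: [0.4221, 0.257, 0.1573]
eef_rot: [-0.738, -3.05, 0.004]
force: [-0.4, -0.0, -0.4]
gripper_width: 0.06
grasp_force: 0.0
row [-0.155  0.049  1.53 ] [-3.2e-02 -5.0e-03  8.3e+00] t 10.5 pos [0.4221 0.257  0.1573] F [-0.4 -0.  -0.4] w 60.0 0.0 q [ 0.48 -0.19  1.65  0.    1.69 -0.62]
```

```bash
python3 -m creep '[[-0.05,0,0.2,0,0,1.05,60],[-0.15,0.05,0.4,0,0,2.1,60],[-0.15,0.05,0.6,0,0,3.15,60],[-0.15,0.05,0.8,0,0,4.2,60],[-0.15,0.05,1,0,0,5.25,60],[-0.15,0.05,1.2,0,0,6.3,60],[-0.15,0.05,1.4,0,0,7.35,60],[-0.15,0.05,1.5,0,0,8.3,60]]'; python3 -c "
from h import *
goal(.426,.2563,.028,-3.6)"
```

```text
t: 11.3
position: [0.4265, 0.2549, 0.1195]
eef_rot: [-2.292, -2.147, 0.007]
force: [-0.1, 0.6, -1.0]
gripper_width: 0.06
grasp_force: 0.0
row [ 0.065 -0.008  4.102] [-0.03   0.018 -0.017] t 11.3 pos [0.4265 0.2549 0.1195] F [-0.1  0.6 -1. ] w 60.0 0.0 q [ 0.47 -0.18  1.7   0.    1.62  0.54]
```

```bash
python3 -m creep '[[0.06,0,0.6,0,0,0,60],[0.06,0,1.4,0,0,0,60],[0.06,0,2.3,0,0,0,60],[0.06,0,3.1,0,0,0,60],[0.06,0,3.7,0,0,0,60],[0.06,0,4,0,0,0,60],[0.06,0,4.05,0,0,0,60]]'; python3 -c "
from h import *
goal(.426,.2563,.028,-3.6)"
```

```text
t: 12.0
position: [0.427, 0.2566, 0.0197]
eef_rot: [-2.285, -2.155, 0.004]
force: [0.2, -0.2, -0.3]
gripper_width: 0.0599
grasp_force: 0.0
row [-0.015 -0.041  0.107] [-0.017  0.01   0.034] t 12.0 pos [0.427  0.2566 0.0197] F [ 0.2 -0.2 -0.3] w 59.9 0.0 q [ 0.47 -0.11  1.82  0.    1.43  0.53]
```

```bash
python3 -m creep '[[0,-0.04,0.07,0,0,0,45],[0,-0.04,0.1,0,0,0,38],[0,-0.04,0.1,0,0,0,30],[0,-0.04,0.1,0,0,0,30],[0,-0.04,0.1,0,0,0,30]]' 35; python3 -m creep '[[0,0,-0.2,0,0,0,30],[0,0,-0.6,0,0,0,30],[0,0,-1.4,0,0,0,30],[0,0,-2.6,0,0,0,30],[0,0,-3.8,0,0,0,30],[0,0,-5,0,0,0,30],[0,0,-6,0,0,0,30],[0,0,-6.4,0,0,0,30]]';python3 -c "
from h import *
goal(.5831,.2271,.18,-3.6)"
```

```text
t: 12.5
position: [0.4275, 0.2575, 0.02]
eef_rot: [2.286, 2.154, 0.003]
force: [-0.4, 0.3, 5.3]
gripper_width: 0.0371
grasp_force: 35.6
t: 13.3
position: [0.4278, 0.2575, 0.1825]
eef_rot: [2.285, 2.154, 0.007]
force: [0.8, -0.1, -1.1]
gripper_width: 0.0367
grasp_force: 35.2
row [-0.846  6.272  0.566] [ 0.03  -0.017  0.025] t 13.3 pos [0.4278 0.2575 0.1825] F [ 0.8 -0.1 -1.1] w 36.7 35.2 q [ 0.47 -0.19  1.6  -0.    1.72  0.53]
```

```bash
python3 -m creep '[[-0.1,0.5,0,0,0,0,30],[-0.2,1.4,0,0,0,0,30],[-0.35,2.6,0,0,0,0,30],[-0.5,3.8,0,0,0,0,30],[-0.7,5,0.1,0,0,0,30],[-0.8,5.9,0.3,0,0,0,30],[-0.85,6.27,0.5,0,0,0,30],[-0.85,6.27,0.57,0,0,0,30]]';python3 -c "
from h import *
from cell import arm
goal(.5831,.2271,.18,-3.6)
t=arm.snapshot('top');s=arm.snapshot('side');p=arm.get_state()['position'];k=400/90
for z in(-.020,.016): print(z,[(proj(s,np.array(p)+[.019*np.cos(b),.019*np.sin(b),z])-[210,170])*k for b in np.radians([135,45,225])])
print(p,(proj(s,np.array([.5831,.2271,.126]))-[210,170])*k)
cv2.imwrite('pics/h5.png',np.hstack([cv2.resize(s['image'][170:260,210:300],(400,400)),cv2.resize(t['image'][150:290,190:330],(400,400))])[:,:,::-1])"
```

```text
t: 14.1
position: [0.5823, 0.2255, 0.1612]
eef_rot: [-2.286, -2.152, 0.007]
force: [-0.9, -1.0, -0.5]
gripper_width: 0.0368
grasp_force: 35.4
row [ 0.064  0.028 -0.314] [-0.032  0.014  0.015] t 14.1 pos [0.5823 0.2255 0.1612] F [-0.9 -1.  -0.5] w 36.8 35.4 q [ 0.32  0.16  1.29 -0.    1.69  0.38]
-0.02 [array([216.64408835, 229.46912967]), array([184.06668454, 201.45451027]), array([257.61758415, 201.98326626])]
0.016 [array([208.78330526, 181.62023168]), array([175.34734423, 153.48825976]), array([251.10682349, 154.04748449])]
[0.58127203 0.22645838 0.16292494] [221.12220893 222.08273359]
```

View pics/h5.png

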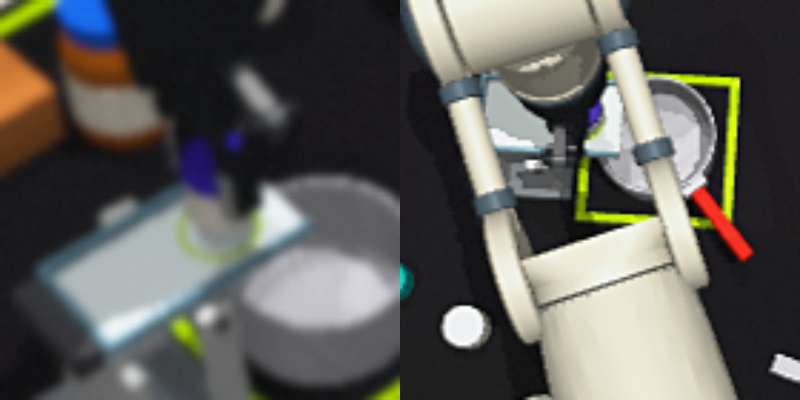

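The side crop shows the tub upright in the jaws over the ring, its foot near (216,229) and ring centre about (221,222). The top crop shows the pan inside the square.

```bash
python3 -c "
from h import *
from cell import arm
goal(.5831,.2271,.1575,-3.6)
t=arm.snapshot('top');k=400/140
for c in((.5792,.1664),):
  q=np.array([(proj(t,np.array([c[0]+.056*np.cos(b),c[1]+.056*np.sin(b),.06]))-[190,150])*k+[400,0] for b in np.linspace(0,6.28,90)]);print(q.min(0),q.max(0))"
```

```text
row [0.031 0.073 0.657] [-0.021  0.006  0.025] t 14.2 pos [0.5813 0.2265 0.1629] F [ 0.1  0.1 -0.7] w 36.7 35.4 q [0.32 0.16 1.3  0.   1.69 0.38]
[594.09370218  76.84509635] [715.39844435 195.72574269]
```

```bash
python3 -m creep '[[0.03,0.07,0.15,0,0,0,30],[0.03,0.07,0.3,0,0,0,30],[0.03,0.07,0.42,0,0,0,30],[0.03,0.07,0.5,0,0,0,30],[0.03,0.07,0.56,0,0,0,30],[0.03,0.07,0.6,0,0,0,30],[0.03,0.07,0.6,0,0,0,30]]';python3 -c "
from h import *
goal(.5831,.2271,.157,-3.6)"
```

```text
t: 14.95
position: [0.5839, 0.2272, 0.1495]
eef_rot: [-2.286, -2.155, 0.0]
force: [0.1, 0.4, -1.6]
gripper_width: 0.0368
grasp_force: 35.4
row [-0.006 -0.031  0.14 ] [-0.001  0.001  0.025] t 14.95 pos [0.5839 0.2272 0.1495] F [ 0.1  0.4 -1.6] w 36.8 35.4 q [ 0.32  0.16  1.31 -0.    1.67  0.38]
```

```bash
python3 -m creep '[[0,-0.03,0.05,0,0,0,30],[0,-0.03,0.09,0,0,0,30],[0,-0.03,0.09,0,0,0,30]]';python3 -c "
from h import *
from cell import arm
goal(.5831,.2271,.157,-3.6)
s=arm.snapshot('side')
cv2.imwrite('pics/h6.png',cv2.resize(s['image'][170:260,210:300,::-1],(500,500)))"
```

```text
t: 15.25
position: [0.5831, 0.2272, 0.1472]
eef_rot: [-2.286, -2.155, 0.0]
force: [0.2, -0.6, -1.1]
gripper_width: 0.0368
grasp_force: 35.4
row [-0.006  0.001  0.048] [-0.002  0.001  0.025] t 15.25 pos [0.5831 0.2272 0.1472] F [ 0.2 -0.6 -1.1] w 36.8 35.4 q [ 0.32  0.16  1.32 -0.    1.66  0.38]
```

View pics/h6.png

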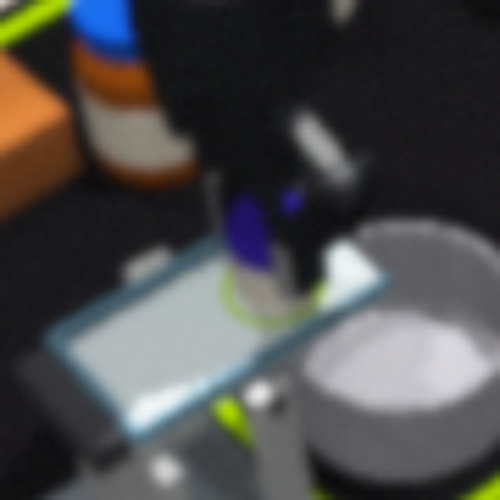

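The tub's foot sits inside the ring at about (265,310) in the crop, within a millimetre of the floor. I'll ease down and release.

```bash
python3 -m creep '[[0,0,0.03,0,0,0,30],[0,0,0.03,0,0,0,30],[0,0,0.03,0,0,0,40],[0,0,0.03,0,0,0,48],[0,0,0.03,0,0,0,56],[0,0,0.0,0,0,0,60]]' 25; python3 -m creep '[[0,0,0,0,0,0,65],[0,0,-0.5,0,0,0,65],[0,0,-1.5,0,0,0,65],[0,0,-2.5,0,0,0,65],[0,0,-3,0,0,0,65],[0,0,-3,0,0,0,65],[0,0,-3,0,0,0,65]]';python3 -c "
from h import *
goal(.5831,.2271,.157,-3.6)
from cell import arm
t=arm.snapshot('top');s=arm.snapshot('side')
cv2.imwrite('pics/h7.png',np.hstack([cv2.resize(s['image'][170:310,200:340],(400,400)),cv2.resize(t['image'][150:290,190:330],(400,400))])[:,:,::-1])"
```

```text
t: 15.9
position: [0.5832, 0.2273, 0.1475]
eef_rot: [2.286, 2.155, 0.0]
force: [0.2, 0.1, -0.4]
gripper_width: 0.0601
grasp_force: 0.0
t: 16.6
position: [0.5831, 0.2273, 0.2219]
eef_rot: [-2.286, -2.155, 0.001]
force: [0.6, 0.0, -0.9]
gripper_width: 0.0647
grasp_force: 0.0
row [-0.007  0.     3.036] [-0.003  0.001  0.025] t 16.6 pos [0.5831 0.2273 0.2219] F [ 0.6  0.  -0.9] w 64.7 0.0 q [0.32 0.16 1.19 0.   1.8  0.38]
```

View pics/h7.png

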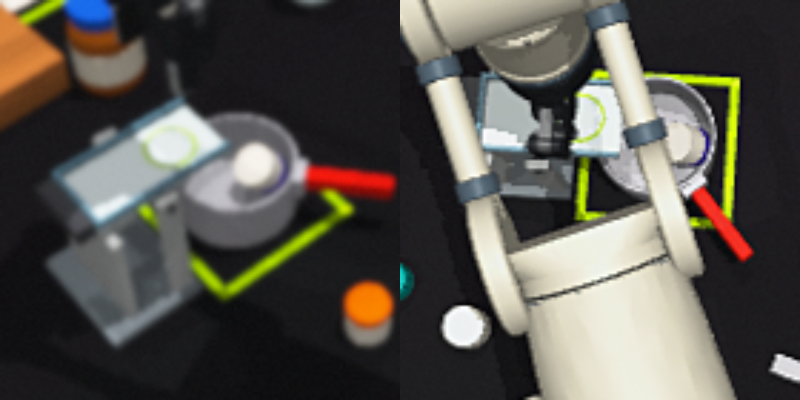

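The tub (255,165) lies in the pan, the tray is back level, and the pan is inside the tape. I'll wait briefly and hand in.

```bash
python3 -m creep '[[0,0,-1,0,0,0,65],[0,0,-1,0,0,0,65],[0,0,-1,0,0,0,65],[0,0,-1,0,0,0,65],[0,0,-1,0,0,0,65],[0,0,-1,0,0,0,65],[0,0,-1,0,0,0,65],[0,0,-1,0,0,0,65]]'; python3 -c "
from cell import arm
print(arm.hand_in())"
```

```text
t: 17.5
position: [0.5832, 0.2273, 0.2472]
eef_rot: [-2.286, -2.155, 0.0]
force: [0.7, -0.4, -0.1]
gripper_width: 0.0648
grasp_force: 0.0
the job is handed in; nothing more can be done
None
```

I set the pan down inside the lime square, and the violet-lidded tub tipped the tray and slid into the pan; the arm is clear, and the job was handed in at about 17.5 s (no verdict returned).

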